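# Raise the filter housing's flap to the pointer and hold it

### The job

Clear the tamper off the flap of the water-filter housing and stand it upright, wholly on the round tamping mat, before you lift the flap. Then take the flap by its disc grip, swing it up until it is parallel to the pointer arm on the quadrant at the housing's side, and finish holding it there in the gripper, still, for the inspection: do not let go. Leave the pointer and everything else as they are.

Things in the scene. Friction and masses are not known exactly. Their poses are not given: they have to be found in the camera images.
- tamper_mid (a point): Coffee tamper: steel foot 58 mm across and 30 mm high, turned wooden handle about 39 mm across from 30 to 94 mm height. This point lies on its axis half-way up, 47 mm above its underside; z along the axis, up. About 0.46 kg. It starts upright on the shut flap.
- mat_top (a point): Round black rubber tamping mat, 124 mm across, 8 mm thick, fixed to the worktop. The point is the centre of its upper face.
- flap (a joint): Opening angle of the flap, rad: 0 shut (level), grows as its near edge swings up and away from the robot, 1.5 at the stop. The flap is the steel top, 196 mm wide and 6 mm thick, of the low aluminium water-filter housing (220 mm deep, 200 wide, 100 high, fixed to the worktop). The hinge line runs along the housing's far top edge, 100 mm above the worktop. About 0.45 kg and almost no friction: it falls shut when let go.
- flap_grip (a point): Centre of the flap's grip: an upright black disc, 34 mm across and 14 mm thick, its two flat faces looking sideways along the hinge line, on a short web at the middle of the flap's near edge. The point is 46 mm above the flap's underside (40 mm above its top face) and 183 mm nearer than the hinge line, measured in the flap. Axes turn with the flap: y along the hinge line, to the left seen from the front; x along the flap from near edge to hinge; z out of its top face.
- pointer (a joint): Angle of the pointer arm, rad, on the same hinge line and counted like the flap's angle: the flap stands at the mark when both angles are equal (flap parallel to the pointer arm). Set before the start to between 0.65 and 1.1; stiff but not locked, not to be touched.
- pointer_tip (a point): Boss (16 mm across) at the end of the dark pointer arm, 178 mm from the hinge line, outside the pale graduated quadrant plate on the left side of the housing, 113 mm left of the flap's middle. The quadrant plate (its face 101 mm left of the middle) and its post at the hinge stand up to 275 mm above the worktop: keep the gripper clear of them. x runs along the arm towards the hinge line, y along the hinge line to the left.
- milk_jug_at (a point): Bystander to leave alone: steel milk pitcher with a handle, 106x127x119 mm, on the worktop. The point is 20 mm above its underside, at its middle.
- espresso_cup_at (a point): Bystander to leave alone: small white porcelain cup, 61x79x56 mm, on the worktop. The point is 20 mm above its underside, at its middle.
- can_grey_at (a point): Bystander to leave alone: frosted food canister with a flip lid, 178x98x117 mm, on the worktop. The point is 20 mm above its underside, at its middle.
- scoop_at (a point): Bystander to leave alone: plastic measuring scoop, 88x36x26 mm, on the worktop. The point is 20 mm above its underside, at its middle.
- spice_jar_at (a point): Bystander to leave alone: small spice jar, 44 mm across, 90 mm high, on the worktop. The point is 20 mm above its underside, at its middle.
- cup_left_0_at (a point): Bystander to leave alone: stoneware cup with a handle, 63x93x53 mm, on the worktop. The point is 20 mm above its underside, at its middle.
- label_roll_at (a point): Bystander to leave alone: small white roll of labels, 41x40x26 mm, on the worktop. The point is 20 mm above its underside, at its middle.

How it is judged:
By the outcome, as a careful person would: the job done as asked, in the order asked, and still so for the second after the job is handed in, while the arm keeps its last pose, push and grip.
It also fails if it takes over 61 s, if anything falls off the work surface, if the arm or the gripper's body presses on something with over 40 N, if the wrist force passes 120 N, or if a joint passes its speed limit or range.

### The arm

A 7-joint arm with a two-finger parallel gripper is mounted at the origin on a cart in front of the work surface, level with it; the furniture and walls round the work are solid. World frame = base frame: x ahead of the robot, y to its left, z up, the work surface at z = 0. Lengths are in m, angles in rad, forces in N, time in s.
With the tool pointing down it reaches from about 0.375 to 0.925 m from the base axis. Payload 3.1 kg.
Tool frame: the origin (TCP) lies where the fingers leave the gripper's body, on its centre line; the fingertips stand 73 mm ahead of it and the grasp point (between the pads) lies 54 mm ahead of it; z points along the fingers, y is the direction in which the jaws open and shut (so a half turn about z gives the same grasp; the last joint's range is limited). The gripper opens to 85 mm and grips with 20 to 120 N. Pads are 22 mm wide; open, the fingers measure 114 mm over their backs; the gripper's body (76 mm by 85 mm) begins 54 mm behind the grasp point. The pads swing forward as they close: fully open they stand 13 mm farther back than shut.
Start: joints at [1.172, 0.383, 0.044, 1.598, -0.018, 1.161, -0.05], TCP at [0.193, -0.621, 0.304] pointing down, gripper open.
Joint ranges: [-2.61, 2.61], [-0.41, 2.15], [-1.48, 1.57], [0, 2.5], [-1.57, 4.71], [0.05, 1.97], [-2.85, 2.85]. Speed limits (rad/s): [2.79, 2.79, 3.14, 3.14, 3.14, 3.14, 3.14].

### API

Orientations are given as a unit quaternion [w, x, y, z].
In Python, from plant import manip gives the robot as it stands.
- The arm moves only by the tool servo_tool, never from a script. Its argument "deltas" is a list of rows, each an object of numbers: "dx", "dy", "dz": the shift along the tool's x, y, z each as a share of 1 m, from -1 to 1; "twist": the turn about the tool's z as a share of pi rad, from -1 to 1. A call has 1 to 12 rows; each row is the pose to reach, as a shift and turn from the pose commanded when the call began, along the tool's axes at that moment, turning the shorter way round; what a row does not reach only later rows make up. A row lasts 1/10 s, in which the tool goes at most 50 mm and 8.59 degrees, less where a joint would pass 70% of its speed; a pose out of reach is approached as far as the arm can. A call with a number of a shift or a turn outside -1 to 1 is refused whole. A call with a gripper value outside its range is refused whole. "claw" is the finger opening in mm, from 0 to 85.4, set as the call begins (left out, the last holds). The fingers move at their own pace and stop on an object; "grip_force" is the grip in N (left out, the last holds). Time passes only in rows, so rows that repeat a pose let the fingers close. It gives the time, the measured TCP pose, the force and the opening at its end, in the units of the state.
- manip.state(): the state, without advancing time (a new reading comes with each control period).
- manip.snapshot(name): name is "scene" or "top"; returns a dict with "pixels" (480x640x3 uint8, red, green, blue), "range_z" (480x640 float32, m along the optical axis (not along the pixel's ray), 0 where there is no reading), "vertical_fov" (degrees; the focal length in pixels is half the picture's height over the tangent of half this angle, whatever the lens; pixels are square), "cx", "cy" (the principal point, pixels), "pose" (4x4, takes a point from camera to world coordinates). Camera axes: x right, y down, z forward; pixel columns grow to the right and rows downward; lengths in m; the calibration is good to about 2 mm. A picture is of the moment at which its call begins.
- manip.finish_job(): hands the job in, once; it reports no verdict.
The state is a dict: "time_s": time; "joint_pos": joint angles; "joint_vel": joint speeds; "joint_torque": joint torques, N m; "ee_pos": TCP position; "orientation": TCP orientation; "force": force on the tool from outside, world axes, zero at the start; "ft_torque": the same for the moment, N m; "gripper_width": opening from 0.0 (shut) to 1.0 (fully open).
Only numpy, scipy, OpenCV 4.12 (cv2) and the standard library are available. Lean on these libraries where they do the work, as an engineer would, in place of code of your own. Each camera call takes 0.05 s, during which the arm holds its last target.

## Working session

There is one attempt and no reset: what is moved stays moved. The work goes in short steps, Python scripts to look and compute and a tool call to move; the robot and the scene stay as the last step left them, time stands still between calls to the robot, and variables do not carry over. Pictures are saved under pics/ and viewed, and the job is handed in when it is done.

Besides the shell and the picture viewer there is one more tool, called after "Emit:" in YAML: its name, and indented under it one key for each argument. servo_tool: Moves the arm, as the interface text tells. Shift numbers are shares of 1 m and turn numbers shares of pi rad, none past 1 either way. Its arguments: {"type":"object","properties":{"deltas":{"type":"array"},"claw":{"type":"number"},"grip_force":{"type":"number"}},"required":["deltas"]}

```bash
ls; mkdir -p pics
python3 - <<'E'
from plant import manip
import cv2,pickle
s=manip.state(); print(s)
for n in("scene","top"):
    d=manip.snapshot(n); pickle.dump(d,open(f"{n}0.pkl","wb"))
    cv2.imwrite(f"pics/{n}0.png",d["pixels"][:,:,::-1]); print(d["vertical_fov"],d["cx"],d["cy"],d["pose"])
E
```

```text
pics
{'time_s': 0.0, 'joint_pos': array([ 1.17220478,  0.38381911,  0.04381378,  1.59959536, -0.01791303,
        1.16115981, -0.04991543]), 'joint_vel': array([ 0.00144217, -0.00142224,  0.00141   , -0.00012942, -0.00164214,
        0.00062919,  0.0015773 ]), 'joint_torque': array([ 2.41520011e-04, -4.33464825e+01,  1.02458026e+00, -2.49517000e+01,
        1.05818524e-02,  1.13461222e-02,  5.65730673e-06]), 'ee_pos': array([ 0.19237524, -0.62009258,  0.30248693]), 'orientation': array([-1.26987218e-03,  9.88705222e-01,  1.49867635e-01, -2.52700554e-04]), 'force': array([ 0.55784187, -0.01093176, -0.54427863]), 'ft_torque': array([-0.03521762, -0.01563502,  0.00061725]), 'gripper_width': 1.0016234622942783}
45.537963235452246 312.0025363771055 239.35799083990486 [[ 0.86767406 -0.21054727  0.45034606 -0.19749098]
 [-0.49712158 -0.36119289  0.78892955 -1.26572655]
 [-0.00344517 -0.90841045 -0.41806529  0.80700437]
 [ 0.          0.          0.          1.        ]]
57.52642515277667 321.3872377232589 244.56448858437415 [[-0.00919949 -0.98910261  0.14694012  0.33946719]
 [-0.99984859  0.00692805 -0.01596256 -0.02882329]
 [ 0.01477061 -0.14706472 -0.98901658  1.21504248]
 [ 0.          0.          0.          1.        ]]
```

View pics/scene0.png

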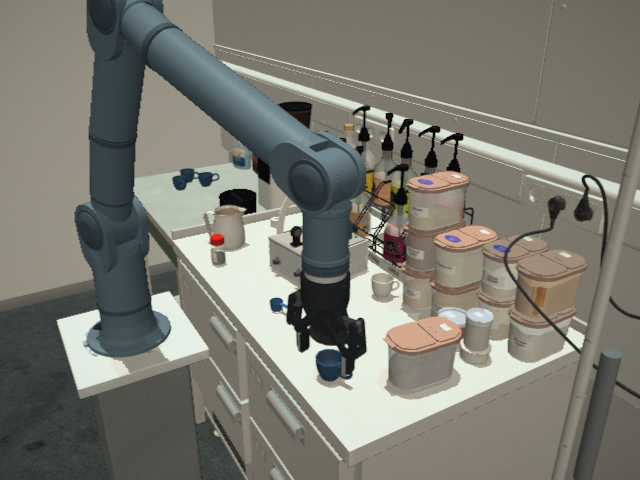

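View pics/top0.png

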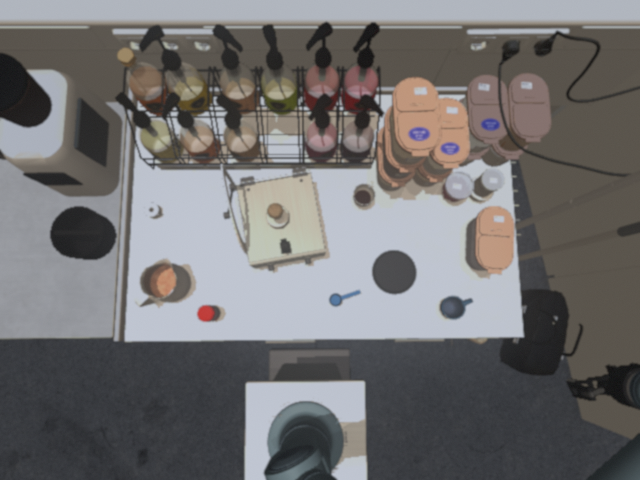

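```bash
cat > h.py <<'E'
import numpy as np,cv2,pickle
def load(n): return pickle.load(open(n,"rb"))
def pts(d):
    h,w=d["range_z"].shape
    f=h/2/np.tan(np.radians(d["vertical_fov"]/2))
    u,v=np.meshgrid(np.arange(w),np.arange(h)); z=d["range_z"]
    c=np.stack([(u-d["cx"])/f*z,(v-d["cy"])/f*z,z],-1)
    P=d["pose"]; return c@P[:3,:3].T+P[:3,3]
def proj(d,p):
    h=480;f=h/2/np.tan(np.radians(d["vertical_fov"]/2));P=d["pose"]
    c=(np.asarray(p)-P[:3,3])@P[:3,:3]; return c[...,:2]/c[...,2:]*f+[d["cx"],d["cy"]]
def crop(d,x0,x1,y0,y1,k,name):
    cv2.imwrite(name,cv2.resize(np.ascontiguousarray(d["pixels"][y0:y1,x0:x1,::-1]),None,fx=k,fy=k,interpolation=cv2.INTER_CUBIC))
E
python3 - <<'E'
from h import *
d=load("top0.pkl"); crop(d,215,345,160,280,6,"pics/c1.png")
s=load("scene0.pkl"); crop(s,190,400,180,310,3.8,"pics/c2.png")
p=pts(d)
for u,v in [(394,271),(394,290),(275,209),(275,215),(285,246),(300,230),(255,190),(336,300),(300,320),(240,225)]: print(u,v,p[v,u].round(4))
E
```

```text
394 271 [ 0.4431 -0.2488  0.0094]
394 290 [ 0.3909 -0.2476  0.0058]
275 209 [0.5762 0.064  0.2006]
275 215 [0.5625 0.0643 0.1967]
285 246 [0.4928 0.0426 0.1633]
300 230 [0.5422 0.008  0.1078]
255 190 [0.6492 0.125  0.1064]
336 300 [ 0.365  -0.0872  0.0031]
300 320 [ 0.3115  0.0122 -0.0033]
240 225 [0.5771 0.1804 0.0012]
```

View pics/c1.png

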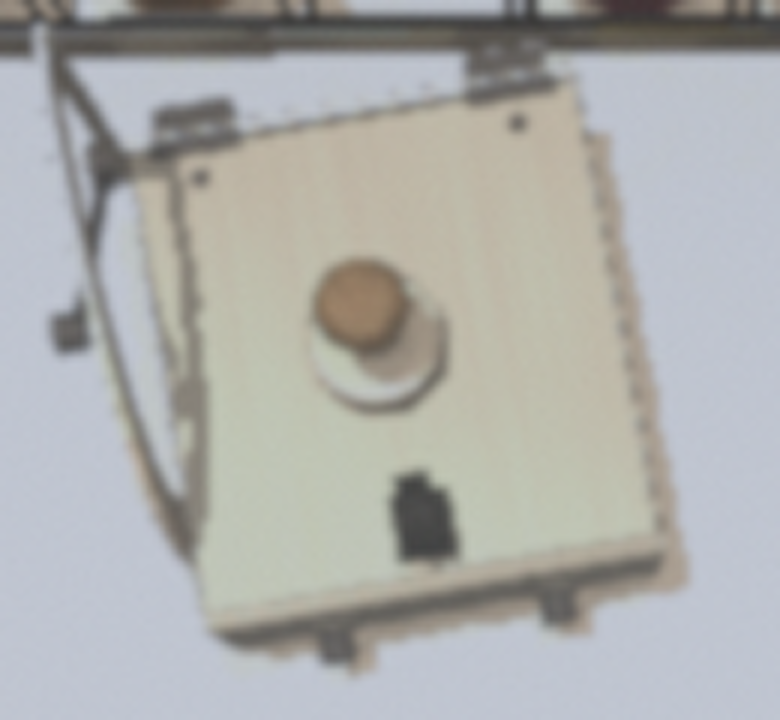

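View pics/c2.png

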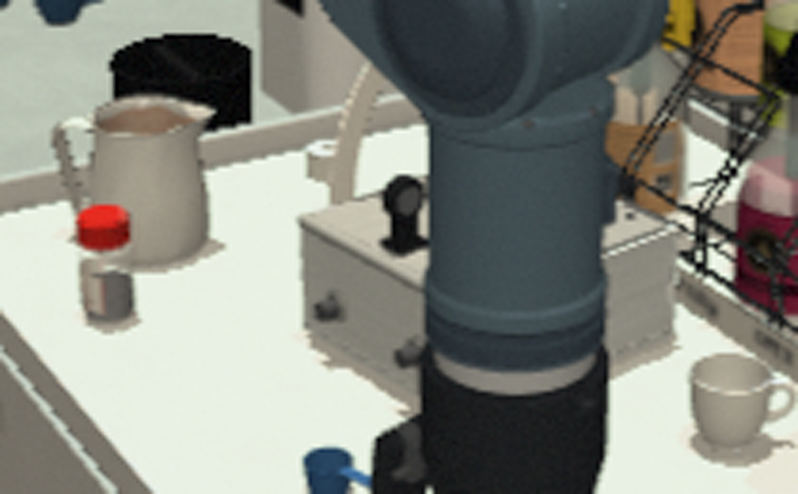

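```bash
cat >> h.py <<'E'
def ray(d,uv,z):
    f=240/np.tan(np.radians(d["vertical_fov"]/2));P=d["pose"]
    r=P[:3,:3]@np.array([(uv[0]-d["cx"])/f,(uv[1]-d["cy"])/f,1]); return P[:3,3]+r*(z-P[2,3])/r[2]
E
python3 - <<'E'
from h import *
np.set_printoptions(suppress=True,precision=4)
d=load("top0.pkl"); p=pts(d)
g=lambda x,y:(215+(x+.5)/6-.5,160+(y+.5)/6-.5)
# flap corners & screws on z=.106
for n,q,z in [("FR",(575,82),.106),("NR",(663,538),.106),("NL",(207,612),.106),("scrL",(201,178),.106),("scrR",(517,122),.106),("tamptop",(359,303),.200),("tampfoot",(380,350),.128)]:
    print(n,ray(d,g(*q),z))
# grip disc pts
m=(p[...,2]>.135)&(p[...,2]<.175); m[:, :278]=0;m[:,295:]=0;m[:236]=0;m[256:]=0
print("grip",p[m].mean(0),m.sum(),p[m].min(0),p[m].max(0))
# pointer region, rows 160..225, cols 217..240 with z>.11
for v in range(184,224,2):
    print(v,[(u,*(p[v,u]*1000).round().astype(int)) for u in range(218,246) if p[v,u,2]>.12])
# tamper top
m=(p[...,2]>.185)&(p[...,2]<.22); m2=np.zeros_like(m);m2[200:225,262:292]=1;m&=m2
print("tt",p[m].mean(0),m.sum(),p[m].min(0),p[m].max(0))
# mat
m=(d["pixels"].sum(-1)<200); m2=np.zeros_like(m);m2[240:305,360:430]=1;m&=m2
c,r=cv2.minEnclosingCircle(np.argwhere(m)[:,::-1].astype(np.float32)); print(c,r,ray(d,c,.008), ray(d,np.argwhere(m).mean(0)[::-1],.008))
E
```

```text
FR [ 0.6939 -0.0196  0.106 ]
NR [ 0.492  -0.0561  0.106 ]
NL [0.4618 0.1376 0.106 ]
scrL [0.6514 0.1431 0.106 ]
scrR [0.6759 0.0058 0.106 ]
tamptop [0.5737 0.0654 0.2   ]
tampfoot [0.57   0.0631 0.128 ]
grip [0.4968 0.0448 0.1586] 78 [0.4819 0.0362 0.1392] [0.514  0.0531 0.1665]
184 [(223, np.int64(618), np.int64(174), np.int64(268)), (224, np.int64(617), np.int64(171), np.int64(273)), (225, np.int64(618), np.int64(170), np.int64(268)), (226, np.int64(622), np.int64(170), np.int64(256)), (232, np.int64(654), np.int64(177), np.int64(147)), (233, np.int64(655), np.int64(176), np.int64(143)), (234, np.int64(660), np.int64(176), np.int64(125))]
186 [(224, np.int64(613), np.int64(171), np.int64(270)), (225, np.int64(613), np.int64(169), np.int64(270)), (226, np.int64(616), np.int64(169), np.int64(259)), (233, np.int64(654), np.int64(178), np.int64(128)), (234, np.int64(654), np.int64(175), np.int64(129)), (235, np.int64(339), np.int64(-29), np.int64(1215))]
188 [(224, np.int64(608), np.int64(171), np.int64(270)), (225, np.int64(608), np.int64(169), np.int64(271)), (226, np.int64(610), np.
[... 4917 characters left out ...]
(157), np.int64(232)), (234, np.int64(552), np.int64(158), np.int64(213))]
220 [(232, np.int64(544), np.int64(159), np.int64(232)), (233, np.int64(544), np.int64(157), np.int64(233)), (234, np.int64(546), np.int64(157), np.int64(221)), (235, np.int64(550), np.int64(157), np.int64(204))]
222 [(232, np.int64(540), np.int64(160), np.int64(228)), (233, np.int64(539), np.int64(157), np.int64(231)), (234, np.int64(541), np.int64(156), np.int64(224)), (235, np.int64(544), np.int64(156), np.int64(209))]
tt [0.5744 0.065  0.1956] 198 [0.5574 0.048  0.1856] [0.5942 0.0844 0.2039]
(0.0, 0.0) 0.0 [1.2694 0.9119 0.008 ] [nan nan nan]<stdin>:19: RuntimeWarning: Mean of empty slice.
  ret = um.true_divide(
```

Run:
```python
from h import *
np.set_printoptions(suppress=True,precision=4)
d=load("top0.pkl"); p=pts(d); rgb=d["pixels"].astype(int)
# mat
m=(rgb.max(-1)<90)
m2=np.zeros_like(m);m2[245:298,368:420]=1;m&=m2
c,r=cv2.minEnclosingCircle(np.argwhere(m)[:,::-1].astype(np.float32)); print("mat",m.sum(),c,r,ray(d,c,.008), ray(d,np.argwhere(m).mean(0)[::-1],.008))
# plate: z>.2 within region
m=(p[...,2]>.14)&(p[...,2]<.3);m2=np.zeros_like(m);m2[166:250,222:252]=1;m&=m2
q=p[m]
# flap surface
f=(abs(p[...,2]-.106)<.012);m2=np.zeros_like(f);m2[165:268,238:330]=1;f&=m2
f=cv2.morphologyEx(f.astype(np.uint8),cv2.MORPH_OPEN,np.ones((5,5)))
P=np.array([ray(d,(u,v),.106)[:2] for v,u in np.argwhere(f)])
print("flap z",np.median(p[f>0][:,2]))
R=cv2.minAreaRect((P*1000).astype(np.float32)); print(R)
for yaw in (.16,.17,.18):
    x=P@[np.cos(yaw),np.sin(yaw)];y=P@[-np.sin(yaw),np.cos(yaw)]
    print(yaw,np.percentile(x,[0.2,1,99,99.8]),np.percentile(y,[.2,1,99,99.8]))
    Y=q[:,:2]@[-np.sin(yaw),np.cos(yaw)]; h,e=np.histogram(Y,bins=np.arange(.04,.1,.002)); print([(round(b,3),a) for a,b in zip(h,e) if a])
```

```text
mat 1380 (393.921875, 271.6588439941406) 21.132936477661133 [ 0.4414 -0.2487  0.008 ] [ 0.4412 -0.2483  0.008 ]
flap z 0.10598319316213312
((577.4540405273438, 59.2298583984375), (222.02786254882812, 198.46231079101562), 9.930561065673828)
0.16 [0.4691 0.4708 0.6857 0.689 ] [-0.1326 -0.1308  0.0634  0.0653]
[(np.float64(0.066), np.int64(79)), (np.float64(0.068), np.int64(181)), (np.float64(0.07), np.int64(75)), (np.float64(0.072), np.int64(13)), (np.float64(0.074), np.int64(18)), (np.float64(0.076), np.int64(17)), (np.float64(0.078), np.int64(10)), (np.float64(0.08), np.int64(7)), (np.float64(0.082), np.int64(7)), (np.float64(0.084), np.int64(5))]
0.17 [0.4687 0.4704 0.6855 0.6886] [-0.1382 -0.1365  0.0577  0.0594]
[(np.float64(0.06), np.int64(48)), (np.float64(0.062), np.int64(210)), (np.float64(0.064), np.int64(76)), (np.float64(0.066), np.int64(13)), (np.float64(0.068), np.int64(20)), (np.float64(0.07), np.int64(18)), (np.float64(0.072), np.int64(8)), (np.float64(0.074), np.int64(7)), (np.float64(0.076), np.int64(7)), (np.float64(0.078), np.int64(4)), (np.float64(0.08), np.int64(1))]
0.18 [0.4681 0.4699 0.685  0.688 ] [-0.144  -0.1423  0.0521  0.0538]
[(np.float64(0.054), np.int64(72)), (np.float64(0.056), np.int64(192)), (np.float64(0.058), np.int64(66)), (np.float64(0.06), np.int64(17)), (np.float64(0.062), np.int64(21)), (np.float64(0.064), np.int64(17)), (np.float64(0.066), np.int64(8)), (np.float64(0.068), np.int64(6)), (np.float64(0.07), np.int64(7)), (np.float64(0.072), np.int64(3)), (np.float64(0.074), np.int64(3))]
```

```bash
cat >> h.py <<'E'
def go(target,yaw,s=None):
    "shift in tool axes + twist share to TCP target with tool-x at world yaw"
    from plant import manip
    from scipy.spatial.transform import Rotation as Rn
    s=s or manip.state(); q=s["orientation"]; R=Rn.from_quat([*q[1:],q[0]]).as_matrix()
    y0=np.arctan2(R[1,0],R[0,0]); t=-((yaw-y0+np.pi/2)%np.pi-np.pi/2)/np.pi
    print("t",s["time_s"],"tcp",s["ee_pos"].round(4),"yaw",y0.round(4),"tz",R[:,2].round(3),"F",s["force"].round(1),"w",round(s["gripper_width"]*85.4,1))
    print("d",(R.T@(np.asarray(target)-s["ee_pos"])).round(4),"twist",t.round(4))
E
python3 -c "
from h import *
go((.573,.065,.304),.172)"
```

```text
t 0.1 tcp [ 0.1924 -0.6202  0.3026] yaw 0.3009 tz [-0.001  0.002 -1.   ] F [ 0.1  0.1 -0.2] w 85.5
d [ 5.666e-01 -5.416e-01 -2.000e-04] twist 0.041
```

Emit:
servo_tool:
  deltas:
    - {"dx":0.02,"dy":-0.02,"twist":0.005}
    - {"dx":0.05,"dy":-0.048,"twist":0.01}
    - {"dx":0.085,"dy":-0.081,"twist":0.02}
    - {"dx":0.12,"dy":-0.115,"twist":0.03}
    - {"dx":0.155,"dy":-0.148,"twist":0.041}
    - {"dx":0.19,"dy":-0.182,"twist":0.041}
    - {"dx":0.225,"dy":-0.215,"twist":0.041}
    - {"dx":0.26,"dy":-0.249,"twist":0.041}
    - {"dx":0.295,"dy":-0.282,"twist":0.041}
    - {"dx":0.33,"dy":-0.315,"twist":0.041}
    - {"dx":0.365,"dy":-0.349,"twist":0.041}
    - {"dx":0.4,"dy":-0.382,"twist":0.041}
  claw: 85

```text
invalid input at $.deltas[0]: expected keys dx, dy, dz, twist
```

```bash
python3 -c "
from h import *
go((.573,.065,.304),.172)"
```

```text
t 0.1 tcp [ 0.1924 -0.6202  0.3026] yaw 0.3009 tz [-0.001  0.002 -1.   ] F [ 0.1  0.1 -0.2] w 85.5
d [ 5.666e-01 -5.416e-01 -2.000e-04] twist 0.041
```

Emit:
servo_tool:
  deltas:
    - {"dx":0.02,"dy":-0.02,"dz":0,"twist":0.005}
    - {"dx":0.05,"dy":-0.048,"dz":0,"twist":0.01}
    - {"dx":0.085,"dy":-0.081,"dz":0,"twist":0.02}
    - {"dx":0.12,"dy":-0.115,"dz":0,"twist":0.03}
    - {"dx":0.155,"dy":-0.148,"dz":0,"twist":0.041}
    - {"dx":0.19,"dy":-0.182,"dz":0,"twist":0.041}
    - {"dx":0.225,"dy":-0.215,"dz":0,"twist":0.041}
    - {"dx":0.26,"dy":-0.249,"dz":0,"twist":0.041}
    - {"dx":0.295,"dy":-0.282,"dz":0,"twist":0.041}
    - {"dx":0.33,"dy":-0.315,"dz":0,"twist":0.041}
    - {"dx":0.365,"dy":-0.349,"dz":0,"twist":0.041}
    - {"dx":0.4,"dy":-0.382,"dz":0,"twist":0.041}
  claw: 85

```text
time_s: 1.3
ee_pos: [0.4616, -0.1355, 0.3037]
orientation: [0.0, 0.996, 0.086, -0.0]
force: [0.7, 0.1, -0.1]
gripper_width: 0.994
```

```bash
python3 -c "
from h import *
go((.573,.065,.304),.172)"
```

```text
t 1.3 tcp [ 0.4616 -0.1355  0.3037] yaw 0.1719 tz [-0. -0. -1.] F [ 0.7  0.1 -0.1] w 84.9
d [ 0.144  -0.1785 -0.0004] twist -0.0
```

Emit:
servo_tool:
  deltas:
    - {"dx":0.028,"dy":-0.035,"dz":0,"twist":0}
    - {"dx":0.056,"dy":-0.07,"dz":0,"twist":0}
    - {"dx":0.082,"dy":-0.103,"dz":0,"twist":0}
    - {"dx":0.105,"dy":-0.132,"dz":0,"twist":0}
    - {"dx":0.124,"dy":-0.156,"dz":0,"twist":0}
    - {"dx":0.138,"dy":-0.172,"dz":0,"twist":0}
    - {"dx":0.144,"dy":-0.18,"dz":0,"twist":0}
    - {"dx":0.144,"dy":-0.18,"dz":0,"twist":0}

```text
time_s: 2.1
ee_pos: [0.5724, 0.066, 0.3034]
orientation: [-0.0, 0.996, 0.087, -0.0]
force: [0.8, -0.7, -0.1]
gripper_width: 0.997
```

```bash
python3 -c "
from h import *
from plant import manip
go((.573,.065,.224),.172)
for n in('scene','top'):
    d=manip.snapshot(n); pickle.dump(d,open(n+'1.pkl','wb')); 
    crop(d,*( (190,390,140,290,4) if n=='scene' else (205,345,150,280,5.5)),'pics/'+n+'1.png')
"
```

```text
t 2.1 tcp [0.5724 0.066  0.3034] yaw 0.1747 tz [-0.001  0.001 -1.   ] F [ 0.8 -0.7 -0.1] w 85.2
d [0.0005 0.0012 0.0794] twist 0.0009
```

View pics/scene1.png

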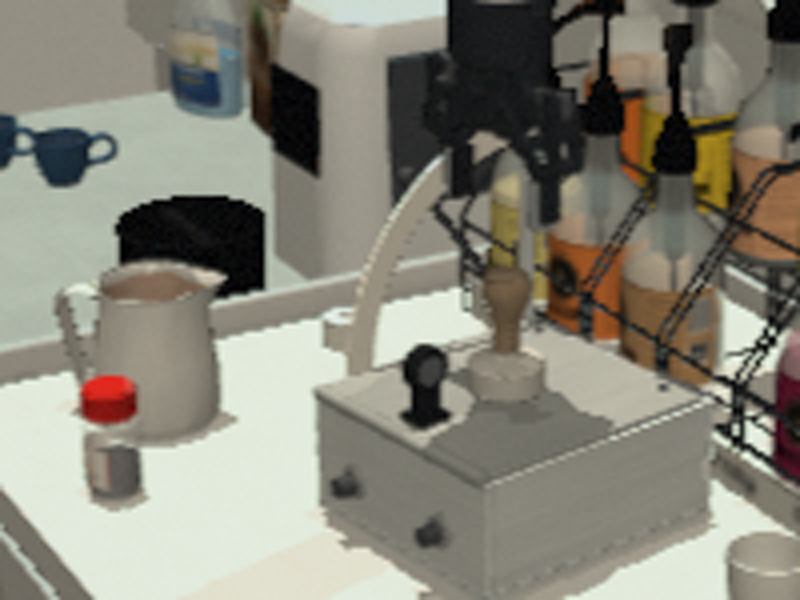

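View pics/top1.png

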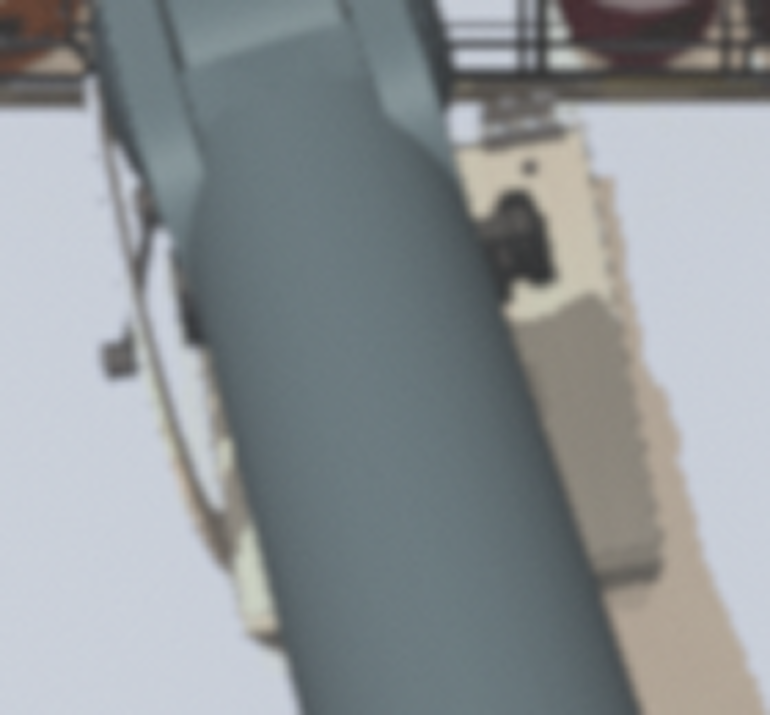

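```bash
python3 -c "
from h import *
d=load('scene1.pkl')
for q in [(.573,.065,.2),(.573,.065,.136),(.573,.065,.106),(.4985,.046,.146),(.4985,.046,.163)]:
    print(q,(proj(d,q)-[190,140])*4)
p=pts(d)
for u,v in [(317,212),(317,215),(317,226),(317,229),(295,231)]: print(p[v,u])
go((.573,.065,.230),.172)"
```

```text
(0.573, 0.065, 0.2) [500.61069379 270.69095101]
(0.573, 0.065, 0.136) [500.71035452 351.98880868]
(0.573, 0.065, 0.106) [500.75598412 389.21098168]
(0.4985, 0.046, 0.146) [423.36687133 369.46961533]
(0.4985, 0.046, 0.163) [423.00002611 347.51015345]
[0.57259532 0.05372236 0.19055684]
[0.57128064 0.05146597 0.18230575]
[0.57634264 0.06012468 0.14347259]
[0.57310179 0.05456802 0.13671684]
[0.49076049 0.03632849 0.15567225]
t 2.2 tcp [0.572  0.0631 0.3034] yaw 0.1708 tz [-0.001 -0.001 -1.   ] F [-0.3 -1.   0.3] w 85.0
d [ 0.0014 -0.0017  0.0734] twist -0.0004
```

Emit:
servo_tool:
  deltas:
    - {"dx":0.002,"dy":-0.001,"dz":0.012,"twist":0}
    - {"dx":0.003,"dy":-0.001,"dz":0.03,"twist":0}
    - {"dx":0.003,"dy":-0.001,"dz":0.048,"twist":0}
    - {"dx":0.003,"dy":-0.001,"dz":0.063,"twist":0}
    - {"dx":0.003,"dy":-0.001,"dz":0.074,"twist":0}
    - {"dx":0.003,"dy":-0.001,"dz":0.074,"twist":0}

```text
time_s: 2.8
ee_pos: [0.5739, 0.0651, 0.2276]
orientation: [0.0, 0.996, 0.086, -0.002]
force: [-0.1, -0.4, -0.5]
gripper_width: 0.994
```

Emit:
servo_tool:
  deltas:
    - {"dx":0,"dy":0,"dz":0,"twist":0}
    - {"dx":0,"dy":0,"dz":0,"twist":0}
    - {"dx":0,"dy":0,"dz":0,"twist":0}
    - {"dx":0,"dy":0,"dz":0,"twist":0}
    - {"dx":0,"dy":0,"dz":0,"twist":0}
    - {"dx":0,"dy":0,"dz":0,"twist":0}
  claw: 20
  grip_force: 45

```text
time_s: 3.4
ee_pos: [0.5759, 0.0665, 0.2312]
orientation: [-0.0, 0.996, 0.086, 0.001]
force: [-1.8, 0.1, 5.5]
gripper_width: 0.424
```

Emit:
servo_tool:
  deltas:
    - {"dx":0,"dy":0,"dz":0,"twist":0}
    - {"dx":0,"dy":0,"dz":0,"twist":0}
    - {"dx":0,"dy":0,"dz":-0.004,"twist":0}
    - {"dx":0,"dy":0,"dz":-0.012,"twist":0}
    - {"dx":0,"dy":0,"dz":-0.025,"twist":0}
    - {"dx":0,"dy":0,"dz":-0.04,"twist":0}
    - {"dx":0,"dy":0,"dz":-0.055,"twist":0}
    - {"dx":0,"dy":0,"dz":-0.07,"twist":0}
    - {"dx":0,"dy":0,"dz":-0.082,"twist":0}
    - {"dx":0,"dy":0,"dz":-0.09,"twist":0}
    - {"dx":0,"dy":0,"dz":-0.09,"twist":0}

```text
time_s: 4.5
ee_pos: [0.5761, 0.0663, 0.3218]
orientation: [0.0, 0.996, 0.086, 0.002]
force: [0.7, 0.3, -5.1]
gripper_width: 0.424
```

```bash
python3 -c "
from h import *
from plant import manip
go((.4415,-.2485,.32),.172)
d=manip.snapshot('scene'); pickle.dump(d,open('scene2.pkl','wb')); 
crop(d,190,390,110,260,4,'pics/scene2.png')
"
```

```text
t 4.5 tcp [0.5761 0.0663 0.3218] yaw 0.172 tz [ 0.003  0.    -1.   ] F [ 0.7  0.3 -5.1] w 36.2
d [-0.1865  0.2871  0.0013] twist -0.0
```

View pics/scene2.png

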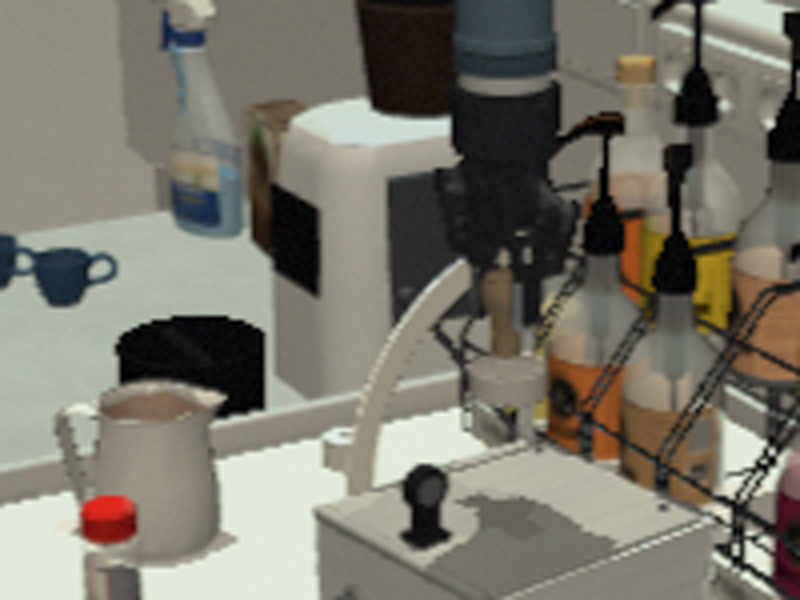

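The tamper hangs upright in the gripper (crop ~505,300-430), clear of the flap. Next I carry it to the mat.

Emit:
servo_tool:
  deltas:
    - {"dx":-0.008,"dy":0.012,"dz":0,"twist":0}
    - {"dx":-0.022,"dy":0.034,"dz":0,"twist":0}
    - {"dx":-0.04,"dy":0.062,"dz":0,"twist":0}
    - {"dx":-0.06,"dy":0.092,"dz":0,"twist":0}
    - {"dx":-0.08,"dy":0.123,"dz":0,"twist":0}
    - {"dx":-0.1,"dy":0.154,"dz":0,"twist":0}
    - {"dx":-0.12,"dy":0.185,"dz":0,"twist":0}
    - {"dx":-0.14,"dy":0.216,"dz":0,"twist":0}
    - {"dx":-0.158,"dy":0.243,"dz":0,"twist":0}
    - {"dx":-0.173,"dy":0.266,"dz":0,"twist":0}
    - {"dx":-0.183,"dy":0.281,"dz":0,"twist":0}
    - {"dx":-0.187,"dy":0.287,"dz":0,"twist":0}

```text
time_s: 5.75
ee_pos: [0.4372, -0.2519, 0.3187]
orientation: [-0.0, 0.997, 0.083, -0.002]
force: [-1.0, 1.1, -4.9]
gripper_width: 0.42
```

Emit:
servo_tool:
  deltas:
    - {"dx":0,"dy":0,"dz":0.01,"twist":0}
    - {"dx":0,"dy":0,"dz":0.03,"twist":0}
    - {"dx":0,"dy":0,"dz":0.055,"twist":0}
    - {"dx":0,"dy":0,"dz":0.085,"twist":0}
    - {"dx":0,"dy":0,"dz":0.115,"twist":0}
    - {"dx":0,"dy":0,"dz":0.14,"twist":0}
    - {"dx":0,"dy":0,"dz":0.16,"twist":0}
    - {"dx":0,"dy":0,"dz":0.17,"twist":0}
    - {"dx":0,"dy":0,"dz":0.175,"twist":0}
    - {"dx":0,"dy":0,"dz":0.175,"twist":0}

```text
time_s: 6.75
ee_pos: [0.4405, -0.2479, 0.1446]
orientation: [-0.0, 0.996, 0.086, -0.0]
force: [0.6, 0.2, -4.9]
gripper_width: 0.423
```

```bash
python3 -c "
from h import *
from plant import manip
go((.4415,-.2485,.133),.172)
d=manip.snapshot('scene'); pickle.dump(d,open('scene3.pkl','wb')); p=proj(d,(.44,-.25,.0)).astype(int);print(p)
crop(d,max(p[0]-80,0),p[0]+80,p[1]-90,p[1]+40,4.5,'pics/scene3.png')
"
```

```text
t 6.75 tcp [ 0.4405 -0.2479  0.1446] yaw 0.1732 tz [-0.     0.001 -1.   ] F [ 0.6  0.2 -4.9] w 36.1
d [0.0009 0.0007 0.0116] twist 0.0004
[332 332]
```

View pics/scene3.png

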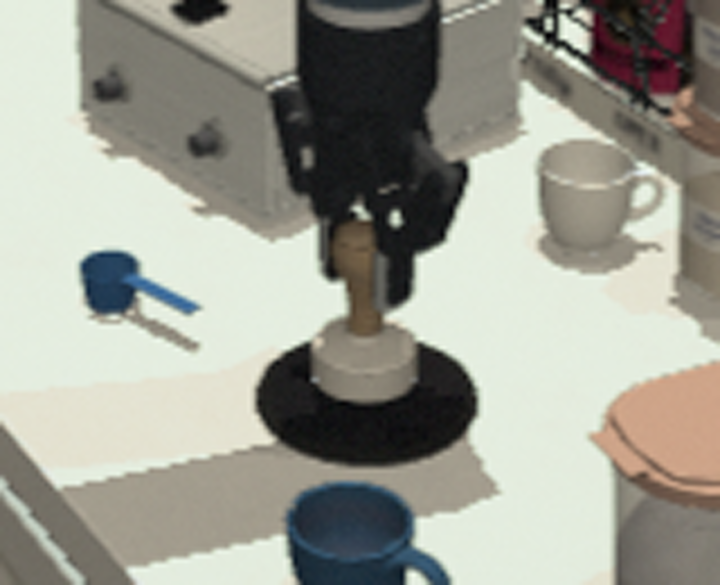

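Tamper is just above the mat's middle (foot ~365,380; mat centre ~367,400). I lower it the last ~12 mm.

Emit:
servo_tool:
  deltas:
    - {"dx":0,"dy":0,"dz":0.003,"twist":0}
    - {"dx":0,"dy":0,"dz":0.006,"twist":0}
    - {"dx":0,"dy":0,"dz":0.008,"twist":0}
    - {"dx":0,"dy":0,"dz":0.01,"twist":0}
    - {"dx":0,"dy":0,"dz":0.011,"twist":0}
    - {"dx":0,"dy":0,"dz":0.011,"twist":0}
    - {"dx":0,"dy":0,"dz":0.011,"twist":0}

```text
time_s: 7.5
ee_pos: [0.4402, -0.2487, 0.1339]
orientation: [-0.0, 0.996, 0.086, 0.0]
force: [-0.0, -0.3, -4.8]
gripper_width: 0.422
```

Emit:
servo_tool:
  deltas:
    - {"dx":0,"dy":0,"dz":0.001,"twist":0}
    - {"dx":0,"dy":0,"dz":0.002,"twist":0}
    - {"dx":0,"dy":0,"dz":0.002,"twist":0}

```text
time_s: 7.8
ee_pos: [0.4406, -0.249, 0.1332]
orientation: [0.0, 0.996, 0.086, 0.0]
force: [-2.7, 1.3, 4.9]
gripper_width: 0.427
```

Emit:
servo_tool:
  deltas:
    - {"dx":0,"dy":0,"dz":0,"twist":0}
    - {"dx":0,"dy":0,"dz":0,"twist":0}
    - {"dx":0,"dy":0,"dz":0,"twist":0}
    - {"dx":0,"dy":0,"dz":0,"twist":0}
    - {"dx":0,"dy":0,"dz":0,"twist":0}
    - {"dx":0,"dy":0,"dz":0,"twist":0}
  claw: 85

```text
time_s: 8.4
ee_pos: [0.4402, -0.2487, 0.1318]
orientation: [-0.0, 0.996, 0.086, 0.0]
force: [-0.3, 0.1, 0.6]
gripper_width: 0.995
```

Emit:
servo_tool:
  deltas:
    - {"dx":0,"dy":0,"dz":-0.01,"twist":0}
    - {"dx":0,"dy":0,"dz":-0.03,"twist":0}
    - {"dx":0,"dy":0,"dz":-0.06,"twist":0}
    - {"dx":0,"dy":0,"dz":-0.09,"twist":0}
    - {"dx":0,"dy":0,"dz":-0.115,"twist":0}
    - {"dx":0,"dy":0,"dz":-0.13,"twist":0}
    - {"dx":0,"dy":0,"dz":-0.13,"twist":0}

```text
time_s: 9.1
ee_pos: [0.4419, -0.2495, 0.2654]
orientation: [0.002, 0.996, 0.086, 0.003]
force: [0.1, -0.3, 0.3]
gripper_width: 0.995
```

```bash
python3 -c "
from h import *
from plant import manip
go((.5,.0455,.262),.172)
d=manip.snapshot('scene'); pickle.dump(d,open('scene4.pkl','wb'))
crop(d,252,412,242,372,4.5,'pics/scene4.png')
"
```

```text
t 9.1 tcp [ 0.4419 -0.2495  0.2654] yaw 0.172 tz [ 0.006 -0.003 -1.   ] F [ 0.1 -0.3  0.3] w 85.0
d [ 0.1077 -0.2807  0.0027] twist -0.0
```

View pics/scene4.png

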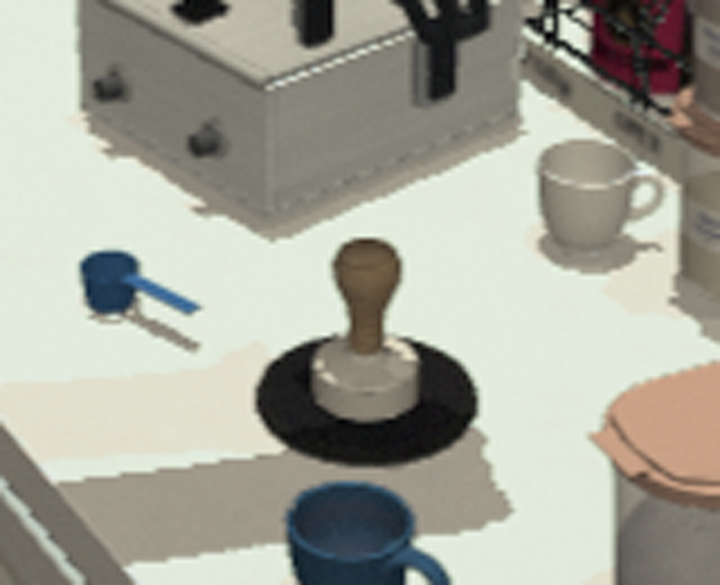

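The tamper stands upright in the middle of the mat (foot 365,380 within the ellipse 257–477 × 335–465). Next, the flap's disc grip.

Emit:
servo_tool:
  deltas:
    - {"dx":0.004,"dy":-0.011,"dz":-0.003,"twist":0}
    - {"dx":0.013,"dy":-0.034,"dz":-0.006,"twist":0}
    - {"dx":0.025,"dy":-0.065,"dz":-0.006,"twist":0}
    - {"dx":0.039,"dy":-0.1,"dz":-0.006,"twist":0}
    - {"dx":0.053,"dy":-0.137,"dz":-0.006,"twist":0}
    - {"dx":0.067,"dy":-0.174,"dz":-0.006,"twist":0}
    - {"dx":0.08,"dy":-0.208,"dz":-0.006,"twist":0}
    - {"dx":0.091,"dy":-0.237,"dz":-0.006,"twist":0}
    - {"dx":0.1,"dy":-0.26,"dz":-0.006,"twist":0}
    - {"dx":0.105,"dy":-0.274,"dz":-0.006,"twist":0}
    - {"dx":0.108,"dy":-0.281,"dz":-0.006,"twist":0}
    - {"dx":0.108,"dy":-0.281,"dz":-0.006,"twist":0}
  claw: 55

```text
time_s: 10.35
ee_pos: [0.4978, 0.0483, 0.267]
orientation: [-0.0, 0.996, 0.087, -0.001]
force: [0.3, -0.7, -0.5]
gripper_width: 0.642
```

```bash
python3 -c "
from h import *
from plant import manip
go((.5,.0455,.2),.172)
for n in('scene','top'):
    d=manip.snapshot(n); pickle.dump(d,open(n+'5.pkl','wb')); 
    crop(d,*( (240,360,140,250,5.4) if n=='scene' else (205,345,150,280,5)),'pics/'+n+'5.png')
"
```

```text
t 10.35 tcp [0.4978 0.0483 0.267 ] yaw 0.1751 tz [-0.002  0.001 -1.   ] F [ 0.3 -0.7 -0.5] w 54.8
d [0.0019 0.0032 0.067 ] twist 0.001
```

View pics/scene5.png

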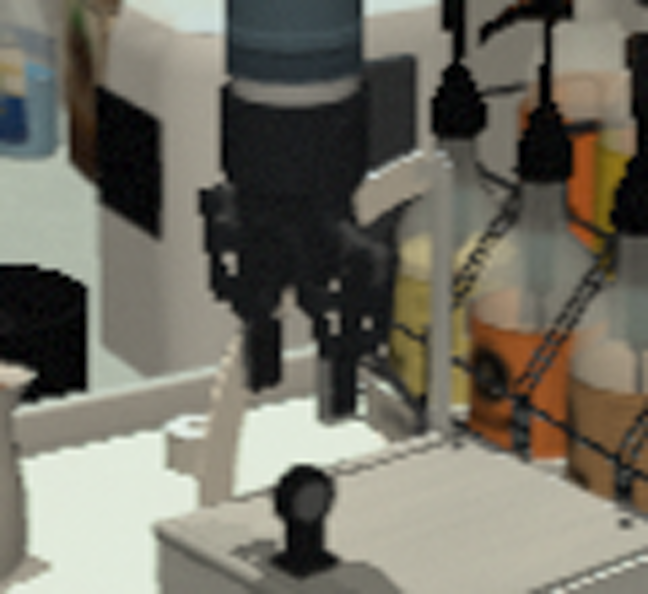

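View pics/top5.png

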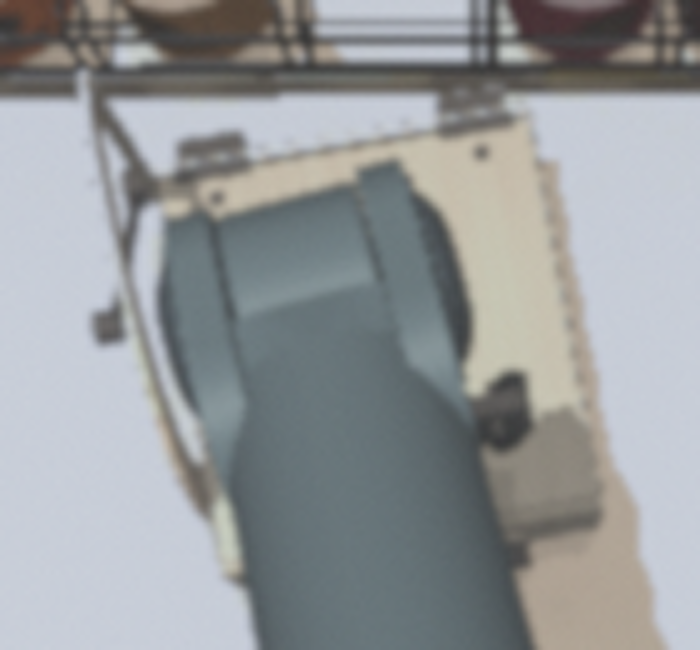

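Fingertips (265,385 and 340,415) straddle the disc (305,495) symmetrically. I descend.

Emit:
servo_tool:
  deltas:
    - {"dx":0,"dy":0.001,"dz":0.01,"twist":0}
    - {"dx":0,"dy":0.001,"dz":0.025,"twist":0}
    - {"dx":0,"dy":0.001,"dz":0.042,"twist":0}
    - {"dx":0,"dy":0.001,"dz":0.056,"twist":0}
    - {"dx":0,"dy":0.001,"dz":0.064,"twist":0}
    - {"dx":0,"dy":0.001,"dz":0.067,"twist":0}
    - {"dx":0,"dy":0.001,"dz":0.067,"twist":0}
    - {"dx":0,"dy":0.001,"dz":0.067,"twist":0}

```text
time_s: 11.25
ee_pos: [0.4991, 0.0457, 0.2014]
orientation: [-0.0, 0.996, 0.086, 0.001]
force: [0.8, -0.6, -0.1]
gripper_width: 0.644
```

```bash
python3 -c "
from h import *
from plant import manip
go((.5,.0455,.2),.172)
d=manip.snapshot('scene'); crop(d,240,360,160,270,5.4,'pics/s6.png')
go((.5,.0455,.2),.172)
"
```

```text
t 11.25 tcp [0.4991 0.0457 0.2014] yaw 0.172 tz [ 0.001  0.    -1.   ] F [ 0.8 -0.6 -0.1] w 55.0
d [0.0008 0.0004 0.0014] twist -0.0
t 11.3 tcp [0.4993 0.0457 0.2016] yaw 0.1721 tz [ 0.002  0.    -1.   ] F [0.  0.2 0.8] w 55.0
d [0.0007 0.0004 0.0016] twist 0.0
```

View pics/s6.png

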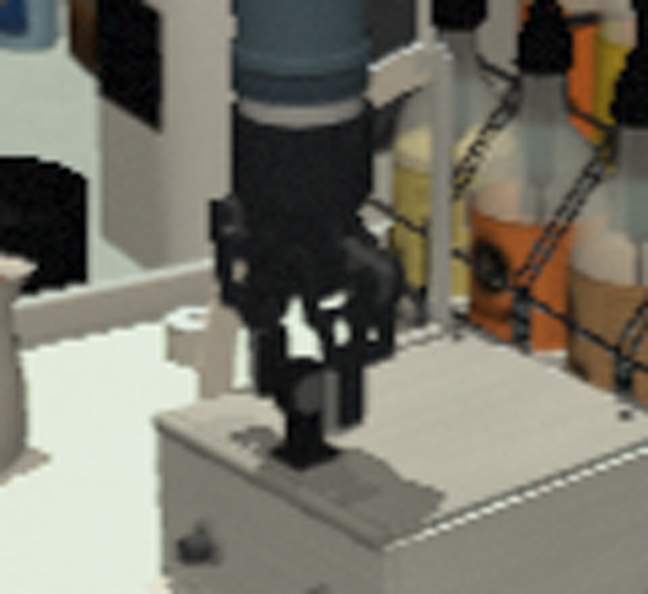

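Emit:
servo_tool:
  deltas:
    - {"dx":0,"dy":0,"dz":0,"twist":0}
    - {"dx":0,"dy":0,"dz":0,"twist":0}
    - {"dx":0,"dy":0,"dz":0,"twist":0}
    - {"dx":0,"dy":0,"dz":0,"twist":0}
    - {"dx":0,"dy":0,"dz":0,"twist":0}
    - {"dx":0,"dy":0,"dz":0,"twist":0}
    - {"dx":0,"dy":0,"dz":0,"twist":0}
    - {"dx":0,"dy":0,"dz":0,"twist":0}
  claw: 5
  grip_force: 30

```text
time_s: 12.1
ee_pos: [0.4987, 0.0467, 0.2014]
orientation: [-0.001, 0.996, 0.086, 0.0]
force: [-2.4, 4.8, 5.3]
gripper_width: 0.158
```

```bash
python3 -c "
from h import *
from plant import manip
go((.5,.0455,.2),.172)
r0=np.hypot(.183,.046); 
for th in np.arange(.1,1.0,.1):
    dx=(-.183*np.cos(th)+.046*np.sin(th)+.183); dz=.183*np.sin(th)+.046*np.cos(th)-.046
    print(round(th,2),round(dx,4),round(-dz,4))
"
```

```text
t 12.1 tcp [0.4987 0.0467 0.2014] yaw 0.1728 tz [ 0.     0.001 -1.   ] F [-2.4  4.8  5.3] w 13.5
d [0.001  0.0014 0.0014] twist 0.0003
0.1 0.0055 -0.018
0.2 0.0128 -0.0354
0.3 0.0218 -0.052
0.4 0.0324 -0.0676
0.5 0.0445 -0.0821
0.6 0.0579 -0.0953
0.7 0.0727 -0.1071
0.8 0.0885 -0.1173
0.9 0.1053 -0.1259
```

Emit:
servo_tool:
  deltas:
    - {"dx":0.0012,"dy":0,"dz":-0.0045,"twist":0}
    - {"dx":0.0025,"dy":0,"dz":-0.009,"twist":0}
    - {"dx":0.0055,"dy":0,"dz":-0.018,"twist":0}
    - {"dx":0.009,"dy":0,"dz":-0.027,"twist":0}
    - {"dx":0.0128,"dy":0,"dz":-0.0354,"twist":0}
    - {"dx":0.0171,"dy":0,"dz":-0.0438,"twist":0}
    - {"dx":0.0218,"dy":0,"dz":-0.052,"twist":0}
    - {"dx":0.027,"dy":0,"dz":-0.06,"twist":0}
    - {"dx":0.0297,"dy":0,"dz":-0.0639,"twist":0}
    - {"dx":0.0324,"dy":0,"dz":-0.0676,"twist":0}
    - {"dx":0.0324,"dy":0,"dz":-0.0676,"twist":0}

```text
time_s: 13.2
ee_pos: [0.5293, 0.052, 0.2669]
orientation: [-0.001, 0.996, 0.086, -0.002]
force: [0.4, 5.0, -4.9]
gripper_width: 0.156
```

```bash
python3 -c "
from h import *
from plant import manip
go((.5,.0455,.2),.172)
for n in('scene','top'):
    d=manip.snapshot(n); pickle.dump(d,open(n+'7.pkl','wb')); 
    crop(d,*( (220,380,110,250,4.2) if n=='scene' else (205,345,150,280,5)),'pics/'+n+'7.png')
"
```

```text
t 13.2 tcp [0.5293 0.052  0.2669] yaw 0.1729 tz [-0.004  0.001 -1.   ] F [ 0.4  5.  -4.9] w 13.3
d [-0.0298  0.0015  0.067 ] twist 0.0003
```

View pics/scene7.png

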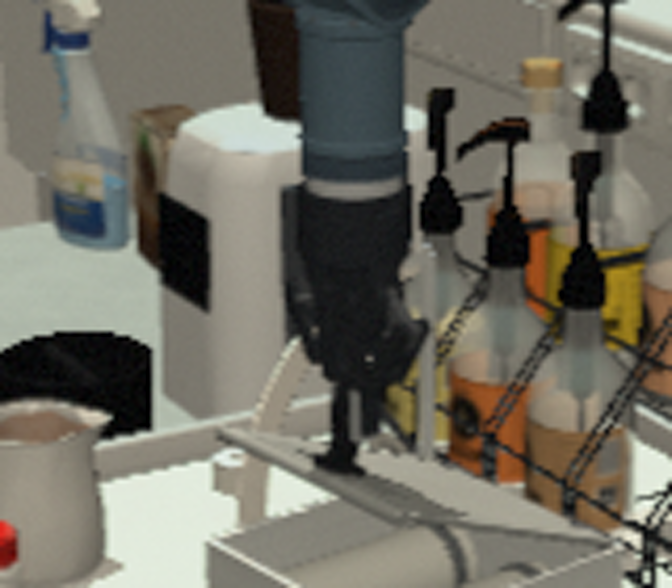

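View pics/top7.png

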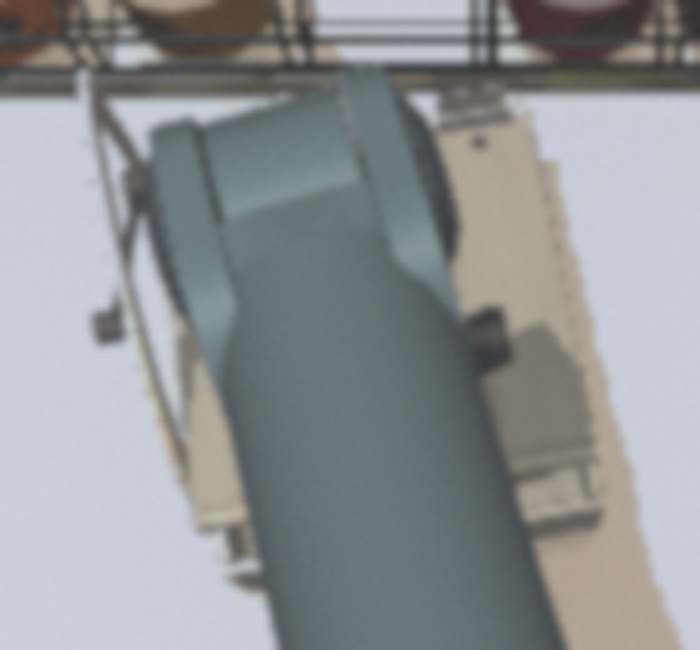

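```bash
cat >> h.py <<'E'
from scipy.optimize import least_squares
YAW=.172
def fr(p): # x',y',z
    c,s=np.cos(YAW),np.sin(YAW); return np.stack([p[...,0]*c+p[...,1]*s,-p[...,0]*s+p[...,1]*c,p[...,2]],-1)
def boss(d):
    q=fr(pts(d)); m=np.zeros(q.shape[:2],bool); m[205:226,218:232]=1
    m&=(q[...,1]>.068)&(q[...,1]<.084)&(q[...,2]>.2)&(q[...,2]<.27)
    a=q[m]
    r=least_squares(lambda c:np.hypot(a[:,0]-c[0],a[:,2]-c[1])-.008,[np.median(a[:,0]),np.median(a[:,2])-.006],loss='soft_l1',f_scale=.002)
    return r.x,len(a),np.std(r.fun)
def flapfit(d,lo,hi,x0=.5,x1=.68,z0=.1,z1=.32):
    q=fr(pts(d)); m=(q[...,1]>lo)&(q[...,1]<hi)&(q[...,0]>x0)&(q[...,0]<x1)&(q[...,2]>z0)&(q[...,2]<z1)
    a=q[m]; r=least_squares(lambda c:a[:,2]-(c[0]+c[1]*a[:,0]),[.3,-.4],loss='soft_l1',f_scale=.003)
    th=-np.arctan(r.x[1]); # top line; hinge at z=.1, distance 6 mm below
    zt=.1+.006/np.cos(th); return th,(zt-r.x[0])/r.x[1] if abs(r.x[1])>.05 else None,len(a),np.std(r.fun)
E
python3 - <<'E'
from h import *
for n in ("top0","top1","top5","top7"): print(n,boss(load(n+".pkl")))
d=load("top7.pkl")
print(flapfit(d,-.132,-.085,.53,.66)); print(flapfit(d,-.132,-.105,.53,.66)); print(flapfit(load("top0.pkl"),-.132,-.085,.52,.66))
E
```

```text
top0 (array([0.57524494, 0.24142906]), 40, np.float64(0.005548613131492262))
top1 (array([0.57501793, 0.2408857 ]), 39, np.float64(0.005718892589773468))
top5 (array([0.57539594, 0.24062892]), 41, np.float64(0.005499774553372563))
top7 (array([0.57512804, 0.24158096]), 41, np.float64(0.005567880722173202))
(np.float64(0.38893464736267813), np.float64(0.6796431795534777), 724, np.float64(0.0289676297268985))
(np.float64(0.3788701845482863), np.float64(0.6816704379390562), 476, np.float64(0.0018660827798368347))
(np.float64(-2.322631506931261e-05), None, 936, np.float64(0.002018914833267068))
```

Run:
```python
from h import *
c,s=np.cos(YAW),np.sin(YAW)
w=lambda x,y,z:(x*c-y*s,x*s+y*c,z)
for n in("scene1","scene3","scene4","scene5"):
    d=load(n+".pkl"); print(n,proj(d,w(.5752,.073,.2411)),proj(d,w(.6825,.073,.1)))
d=load("scene4.pkl");crop(d,260,380,130,240,6,"pics/ptr.png")
```

```text
scene1 [292.00848118 184.82373658] [319.30426892 219.47039802]
scene3 [292.00848118 184.82373658] [319.30426892 219.47039802]
scene4 [292.00848118 184.82373658] [319.30426892 219.47039802]
scene5 [292.00848118 184.82373658] [319.30426892 219.47039802]
```

View pics/ptr.png

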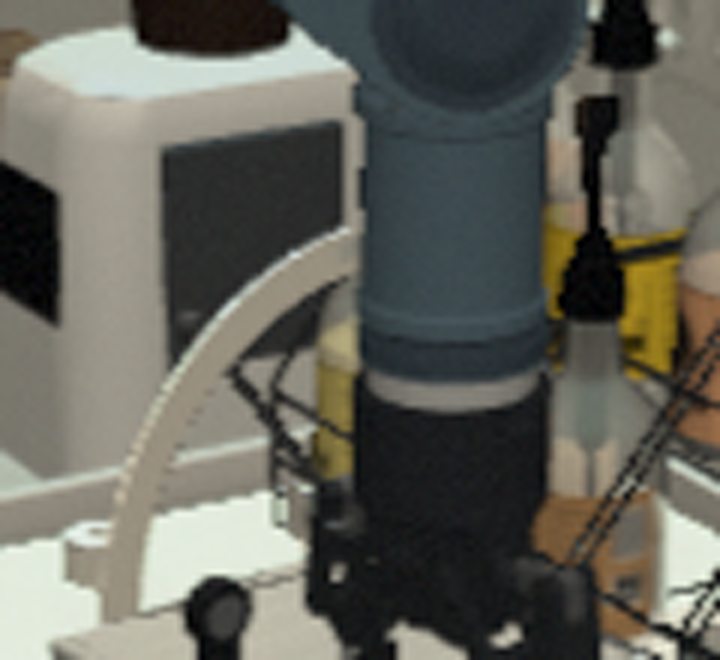

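Run:
```python
from h import *
d=load("scene1.pkl");crop(d,280,340,170,230,12,"pics/ptr2.png")
```

```text
(no output)
```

View pics/ptr2.png

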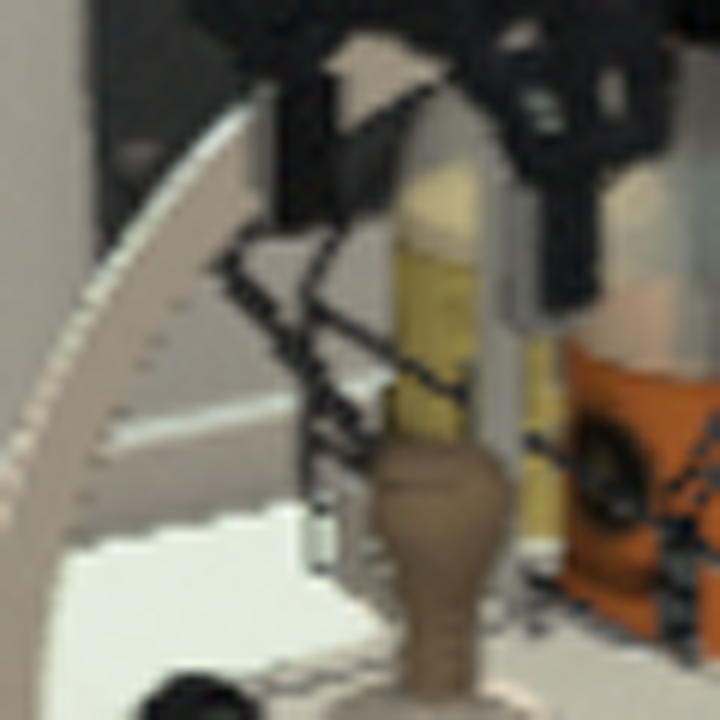

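Run:
```python
from h import *
c,s=np.cos(YAW),np.sin(YAW)
w=lambda x,y,z:np.stack([x*c-y*s,x*s+y*c,z],-1)
d=load("scene1.pkl"); t=np.linspace(.0,.178,40)
g=d["pixels"].astype(int).sum(-1)
for hx in(.681,.684):
  for a in(.9,.92,.94,.96,.98):
    q=proj(d,w(hx-t*np.cos(a),np.full_like(t,.071),.1+t*np.sin(a)))[::-1]
    print(hx,a,[np.interp(u,q[:,0],q[:,1]).round(1) for u in(299.2,303,307,310.4)])
# dark centroids per column
for u in range(299,311):
    col=g[186:214,u]; print(u,[(186+i,v) for i,v in enumerate(col) if v<230])
```

```text
0.681 0.9 [np.float64(195.6), np.float64(200.1), np.float64(204.9), np.float64(209.0)]
0.681 0.92 [np.float64(194.2), np.float64(199.1), np.float64(204.1), np.float64(208.4)]
0.681 0.94 [np.float64(192.9), np.float64(197.9), np.float64(203.3), np.float64(207.8)]
0.681 0.96 [np.float64(191.4), np.float64(196.8), np.float64(202.4), np.float64(207.2)]
0.681 0.98 [np.float64(189.9), np.float64(195.5), np.float64(201.5), np.float64(206.5)]
0.684 0.9 [np.float64(194.4), np.float64(199.0), np.float64(203.8), np.float64(207.9)]
0.684 0.92 [np.float64(193.0), np.float64(197.9), np.float64(202.9), np.float64(207.3)]
0.684 0.94 [np.float64(191.6), np.float64(196.7), np.float64(202.1), np.float64(206.6)]
0.684 0.96 [np.float64(190.1), np.float64(195.5), np.float64(201.1), np.float64(205.9)]
0.684 0.98 [np.float64(188.5), np.float64(194.2), np.float64(200.1), np.float64(205.2)]
299 [(191, np.int64(110)), (192, np.int64(130)), (193, np.int64(127)), (194, np.int64(148))]
300 [(189, np.int64(151)), (193, np.int64(136)), (194, np.int64(131)), (195, np.int64(148))]
301 [(188, np.int64(203)), (189, np.
[... 1405 characters left out ...]
4(150)), (196, np.int64(128)), (202, np.int64(143)), (203, np.int64(133)), (204, np.int64(161)), (207, np.int64(173))]
308 [(186, np.int64(90)), (187, np.int64(79)), (188, np.int64(75)), (189, np.int64(166)), (197, np.int64(185)), (203, np.int64(127)), (204, np.int64(128)), (205, np.int64(141)), (207, np.int64(180)), (208, np.int64(197))]
309 [(186, np.int64(98)), (187, np.int64(111)), (188, np.int64(209)), (197, np.int64(165)), (204, np.int64(114)), (205, np.int64(136)), (206, np.int64(146)), (207, np.int64(187)), (208, np.int64(101))]
310 [(186, np.int64(96)), (187, np.int64(145)), (198, np.int64(172)), (206, np.int64(138)), (207, np.int64(129)), (208, np.int64(102)), (209, np.int64(177))]
```

Emit:
servo_tool:
  deltas:
    - {"dx":0.0028,"dy":0,"dz":-0.0037,"twist":0}
    - {"dx":0.0058,"dy":0,"dz":-0.0074,"twist":0}
    - {"dx":0.0121,"dy":0,"dz":-0.0145,"twist":0}
    - {"dx":0.0187,"dy":0,"dz":-0.0213,"twist":0}
    - {"dx":0.0255,"dy":0,"dz":-0.0277,"twist":0}
    - {"dx":0.0328,"dy":0,"dz":-0.0338,"twist":0}
    - {"dx":0.0403,"dy":0,"dz":-0.0395,"twist":0}
    - {"dx":0.0481,"dy":0,"dz":-0.0448,"twist":0}
    - {"dx":0.0561,"dy":0,"dz":-0.0497,"twist":0}
    - {"dx":0.0644,"dy":0,"dz":-0.0542,"twist":0}
    - {"dx":0.0687,"dy":0,"dz":-0.0563,"twist":0}
    - {"dx":0.0729,"dy":0,"dz":-0.0583,"twist":0}

```text
time_s: 14.5
ee_pos: [0.6, 0.0643, 0.3249]
orientation: [-0.0, 0.996, 0.086, -0.004]
force: [-4.1, 3.8, -1.6]
gripper_width: 0.16
```

Emit:
servo_tool:
  deltas:
    - {"dx":0,"dy":0,"dz":0,"twist":0}
    - {"dx":0,"dy":0,"dz":0,"twist":0}
    - {"dx":0,"dy":0,"dz":0,"twist":0}

```text
time_s: 14.8
ee_pos: [0.6004, 0.0644, 0.3251]
orientation: [-0.001, 0.996, 0.086, -0.003]
force: [-3.7, 4.5, -1.0]
gripper_width: 0.159
```

```bash
cat >> h.py <<'E'
def tcpth(s,hx):
    q=fr(s["ee_pos"]); return np.arctan2(q[2]-.054-.1,hx-q[0])-np.arctan2(.046,.183), np.hypot(q[2]-.154,hx-q[0])
E
python3 -c "
from h import *
from plant import manip
go((.5,.0455,.2),.172)
s=manip.state(); print([tcpth(s,h) for h in(.681,.683,.685)])
for n in('scene','top'):
    d=manip.snapshot(n); pickle.dump(d,open(n+'8.pkl','wb')); 
    crop(d,*( (220,380,110,250,4.2) if n=='scene' else (205,345,150,280,5)),'pics/'+n+'8.png')
print(boss(d))
for lo,hi in((-.132,-.085),(-.132,-.105),(-.132,-.12)): print(flapfit(d,lo,hi,.58,.66))
"
```

```text
t 14.8 tcp [0.6004 0.0644 0.3251] yaw 0.1729 tz [-0.006  0.001 -1.   ] F [-3.7  4.5 -1. ] w 13.5
d [-0.1014  0.0016  0.1258] twist 0.0003
[(np.float64(0.8946581623523745), np.float64(0.18827058899614343)), (np.float64(0.885044513677529), np.float64(0.1891128408657296)), (np.float64(0.875516989375395), np.float64(0.18997241504928752))]
(array([0.57508365, 0.24168941]), 41, np.float64(0.00588524685161885))
(np.float64(0.8642455341246191), np.float64(0.6812816368072133), 270, np.float64(0.0011926000538016593))
(np.float64(0.8643269258843976), np.float64(0.681271850302584), 232, np.float64(0.001193282257646435))
(np.float64(0.8650145310840522), np.float64(0.6810031111742584), 103, np.float64(0.0010609120169639882))
```

View pics/scene8.png

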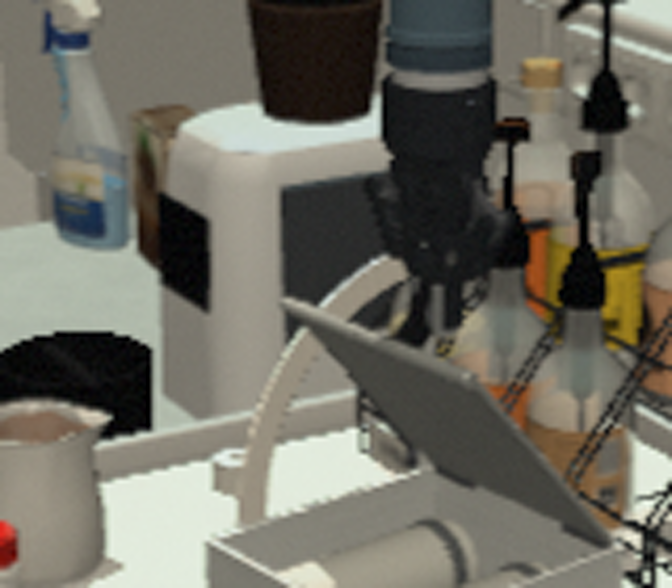

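View pics/top8.png

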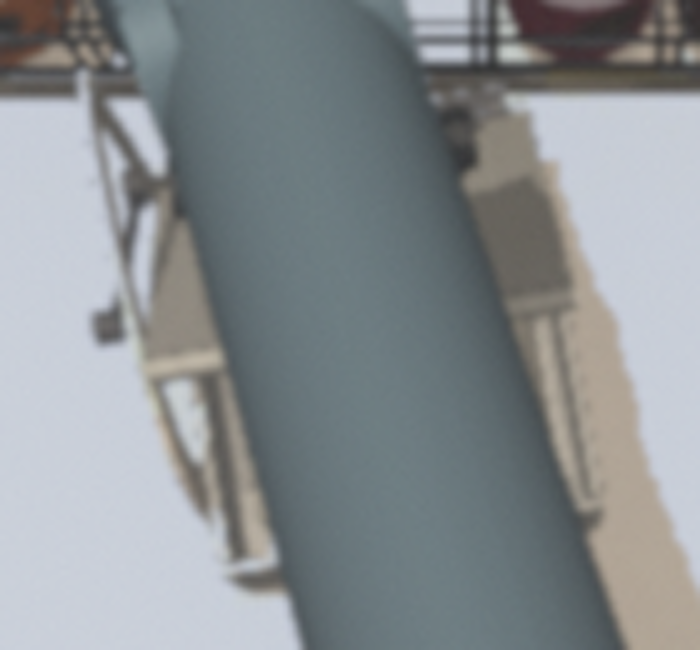

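Run:
```python
from h import *
d=load("scene8.pkl"); q=fr(pts(d))
# underside region polygon in crop coords (scale 4.2, off 220,110)
poly=np.array([[310,320],[455,388],[580,515],[480,480],[440,465]])/4.2+[220,110]
m=np.zeros((480,640),np.uint8); cv2.fillPoly(m,[poly.astype(np.int32)],1)
a=q[m>0]
r=least_squares(lambda c:(a-[.68,-.04,.1])@np.array([np.sin(c[0])*np.cos(c[2]),np.sin(c[2]),np.cos(c[0])*np.cos(c[2])])-c[1],[.9,0,0],loss='soft_l1',f_scale=.003)
print("theta,off(m rel hinge .68),tilt",r.x,len(a),np.std(r.fun))
# hinge x where underside plane passes z=.1: sin*(x-.68)=off
print(.68+r.x[1]/np.sin(r.x[0]))
# boss: detailed points in top
for n in("top7","top8"):
    t=load(n+".pkl"); b=fr(pts(t)); 
    for v in range(209,222): print(v,[tuple((b[v,u]*1000).round().astype(int)) for u in range(221,229)]) if n=="top8" else None
```

```text
theta,off(m rel hinge .68),tilt [ 0.84888697  0.00482724 -0.01090376] 753 0.025020310542992974
0.6864316452882107
209 [(np.int64(655), np.int64(125), np.int64(1)), (np.int64(654), np.int64(122), np.int64(2)), (np.int64(654), np.int64(119), np.int64(1)), (np.int64(654), np.int64(117), np.int64(0)), (np.int64(653), np.int64(114), np.int64(1)), (np.int64(652), np.int64(111), np.int64(0)), (np.int64(652), np.int64(109), np.int64(-2)), (np.int64(592), np.int64(70), np.int64(225))]
210 [(np.int64(651), np.int64(125), np.int64(2)), (np.int64(651), np.int64(122), np.int64(2)), (np.int64(651), np.int64(120), np.int64(0)), (np.int64(651), np.int64(117), np.int64(-1)), (np.int64(648), np.int64(113), np.int64(7)), (np.int64(650), np.int64(112), np.int64(-2)), (np.int64(649), np.int64(109), np.int64(-1)), (np.int64(588), np.int64(69), np.int64(232))]
211 [(np.int64(330), np.int64(-86), np.int64(1215)), (np.int64(648), np.int64(123), np.int64(3)), (np.int64(647), np.int64(120), np.int64(4)), (np.int64(648), np.int64(117), np.int64(1)), (np.int64(647), np.int64(115), np.int64(0)), (np.int64(647), n
[... 3128 characters left out ...]
.int64(0)), (np.int64(623), np.int64(127), np.int64(1)), (np.int64(623), np.int64(124), np.int64(-1)), (np.int64(622), np.int64(121), np.int64(-1)), (np.int64(621), np.int64(118), np.int64(2)), (np.int64(621), np.int64(116), np.int64(-1)), (np.int64(621), np.int64(113), np.int64(-2)), (np.int64(619), np.int64(110), np.int64(3))]
221 [(np.int64(621), np.int64(130), np.int64(-2)), (np.int64(620), np.int64(127), np.int64(1)), (np.int64(618), np.int64(124), np.int64(5)), (np.int64(620), np.int64(122), np.int64(-2)), (np.int64(620), np.int64(120), np.int64(-5)), (np.int64(619), np.int64(117), np.int64(-4)), (np.int64(618), np.int64(114), np.int64(-2)), (np.int64(617), np.int64(111), np.int64(0))]
```

Emit:
servo_tool:
  deltas:
    - {"dx":0.002,"dy":0,"dz":-0.001,"twist":0}
    - {"dx":0.005,"dy":0,"dz":-0.0022,"twist":0}
    - {"dx":0.008,"dy":0,"dz":-0.0035,"twist":0}
    - {"dx":0.01,"dy":0,"dz":-0.0043,"twist":0}
    - {"dx":0.01,"dy":0,"dz":-0.0043,"twist":0}
    - {"dx":0.01,"dy":0,"dz":-0.0043,"twist":0}
    - {"dx":0.01,"dy":0,"dz":-0.0043,"twist":0}

```text
time_s: 15.6
ee_pos: [0.6099, 0.0661, 0.3293]
orientation: [-0.0, 0.996, 0.086, -0.004]
force: [-3.6, 4.0, -1.0]
gripper_width: 0.157
```

```bash
cat > chk.py <<'E'
from h import *
from plant import manip
import sys
k=sys.argv[1]
go((.5,.0455,.2),.172)
s=manip.state(); print(s["joint_vel"].round(3),[tcpth(s,h) for h in(.681,.683)])
D={}
for n in('scene','top'):
    d=D[n]=manip.snapshot(n); pickle.dump(d,open(n+k+'.pkl','wb')); 
    crop(d,*( (220,380,110,250,4.2) if n=='scene' else (205,345,150,280,5)),'pics/'+n+k+'.png')
print(boss(d))
for lo,hi in((-.132,-.085),(-.132,-.105),(-.132,-.12)): print(flapfit(d,lo,hi,.6,.665))
q=fr(pts(D['scene']))
for th0 in (.86,.92):
    # points near underside plane hypothesis
    u=(q-[.6815,0,.1]); dist=u[...,0]*np.sin(th0)+u[...,2]*np.cos(th0); al=-u[...,0]*np.cos(th0)+u[...,2]*np.sin(th0)
    m=(abs(dist)<.02)&(al>.05)&(al<.19)&(q[...,1]>-.13)&(q[...,1]<.05)
    a=u[m]; r=least_squares(lambda c:a[:,0]*np.sin(c[0])+a[:,2]*np.cos(c[0])-c[1],[th0,0],loss='soft_l1',f_scale=.002); print("scene",r.x,m.sum(),np.std(r.fun))
E
python3 chk.py 9
```

```text
t 15.6 tcp [0.6099 0.0661 0.3293] yaw 0.173 tz [-0.007  0.    -1.   ] F [-3.6  4.  -1. ] w 13.4
d [-0.1109  0.0015  0.13  ] twist 0.0003
[0.001 0.001 0.    0.001 0.    0.001 0.   ] [(np.float64(0.9506363031145039), np.float64(0.18826848517569275)), (np.float64(0.9407856538970937), np.float64(0.1890081454094538))]
(array([0.57591503, 0.24067152]), 43, np.float64(0.005546191796012858))
(np.float64(0.9155414521033653), np.float64(0.6817213822162254), 200, np.float64(0.0010309124162823217))
(np.float64(0.9155845959707597), np.float64(0.6817023573098165), 177, np.float64(0.0010276392210529315))
(np.float64(0.9115590178020948), np.float64(0.6822037972936581), 80, np.float64(0.0009833507976978134))
scene [0.91386826 0.00263148] 770 0.0010328736096932487
scene [0.91378934 0.00264629] 770 0.001032309174143523
```

Run:
```python
from h import *
c,s=np.cos(YAW),np.sin(YAW)
w=lambda x,y,z:np.stack([x*c-y*s,x*s+y*c,z],-1)
d=load("scene1.pkl"); t=np.linspace(0,.178,40)
U=np.array([299,300,301,302,303,304,307,308,309,310]);V=np.array([192.5,194,194.9,195.9,198,198.9,203,204,205,206.9])
for hx in(.682,.6848):
  for y in(.066,.07,.073):
    def f(a):
        q=proj(d,w(hx-t*np.cos(a),np.full_like(t,y),.1+t*np.sin(a)))[::-1]; return np.interp(U,q[:,0],q[:,1])-V
    r=least_squares(lambda a:f(a[0]),[.92]); print(hx,y,r.x,np.std(r.fun))
b=fr(pts(load("top8.pkl")))[209:222,221:229].reshape(-1,3)
B=[]
for n in("top0","top1","top5","top7","top8","top9"):
    b=fr(pts(load(n+".pkl")))[208:222,219:229].reshape(-1,3); B.append(b[(b[:,2]>.238)&(b[:,1]>.070)&(b[:,2]<.26)])
B=np.concatenate(B); r=least_squares(lambda k:np.hypot(B[:,0]-k[0],B[:,2]-k[1])-.008,[.575,.241],loss='soft_l1',f_scale=.002); print(r.x,len(B),np.std(r.fun))
for hx in(.681,.682,.683): print(hx,np.arctan2(r.x[1]-.1,hx-r.x[0]),np.hypot(r.x[1]-.1,hx-r.x[0]))
```

```text
0.682 0.066 [0.92281139] 0.25842576802512396
0.682 0.07 [0.93529816] 0.2823413462287839
0.682 0.073 [0.94513426] 0.35271891099104197
0.6848 0.066 [0.90358224] 0.3647337874311335
0.6848 0.07 [0.91536134] 0.2840378963663615
0.6848 0.073 [0.92464522] 0.25646206137080196
[0.57418678 0.24153946] 172 0.0013401114434957958
0.681 0.9243237707949781 0.1773202855616305
0.682 0.9198375055430272 0.17792445056902734
0.683 0.9153816935221826 0.1785321723077449
```

View pics/scene9.png

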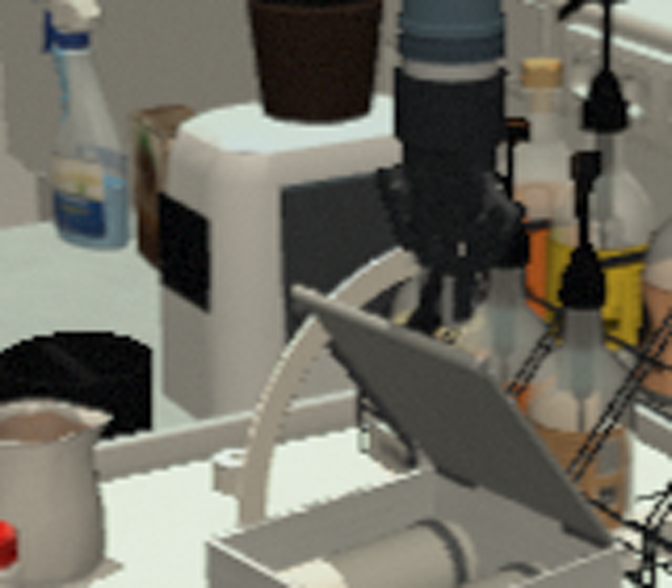

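View pics/top9.png

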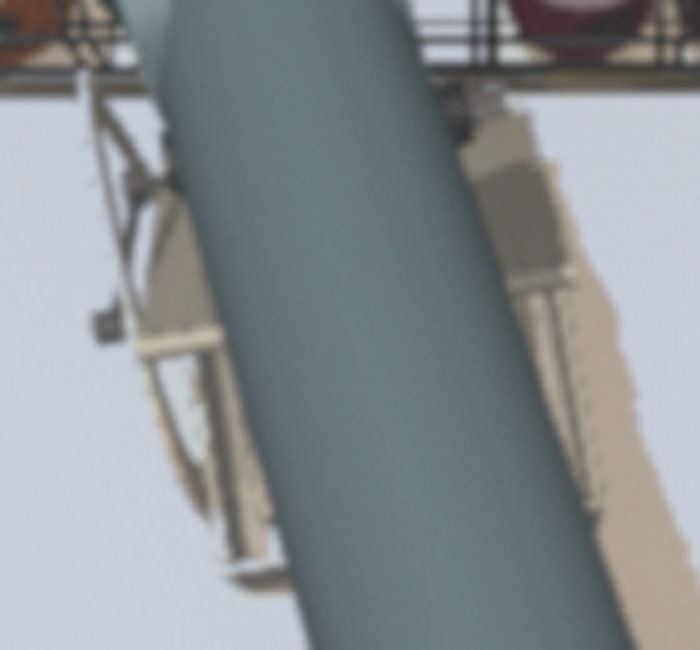

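The flap fits at 0.915 in both cameras and the pointer at about 0.92. I hold still and make a last check of tamper and stillness.

Emit:
servo_tool:
  deltas:
    - {"dx":0,"dy":0,"dz":0,"twist":0}
    - {"dx":0,"dy":0,"dz":0,"twist":0}
    - {"dx":0,"dy":0,"dz":0,"twist":0}
    - {"dx":0,"dy":0,"dz":0,"twist":0}
    - {"dx":0,"dy":0,"dz":0,"twist":0}
    - {"dx":0,"dy":0,"dz":0,"twist":0}
    - {"dx":0,"dy":0,"dz":0,"twist":0}
    - {"dx":0,"dy":0,"dz":0,"twist":0}

```text
time_s: 16.5
ee_pos: [0.6099, 0.0661, 0.3293]
orientation: [-0.0, 0.996, 0.086, -0.004]
force: [-3.6, 3.7, -0.4]
gripper_width: 0.156
```

```bash
python3 chk.py 10; python3 -c "
from h import *
cv2.imwrite('pics/full10.png',load('scene10.pkl')['pixels'][:,:,::-1])"
```

```text
t 16.5 tcp [0.6099 0.0661 0.3293] yaw 0.1731 tz [-0.007  0.    -1.   ] F [-3.6  3.7 -0.4] w 13.3
d [-0.1109  0.0016  0.13  ] twist 0.0003
[-0.001  0.001 -0.    -0.001 -0.001  0.     0.001] [(np.float64(0.950632623958246), np.float64(0.18825836268453539)), (np.float64(0.940781461737857), np.float64(0.1889980302325624))]
(array([0.57576265, 0.24155275]), 41, np.float64(0.005064942636028412))
(np.float64(0.9139550203451161), np.float64(0.6818906898596236), 200, np.float64(0.001153014043617667))
(np.float64(0.9141731000888619), np.float64(0.6818856411065863), 176, np.float64(0.0011859364111110997))
(np.float64(0.9135621737151757), np.float64(0.6819686383436628), 79, np.float64(0.0013274560458492056))
scene [0.914201   0.00264313] 771 0.0010419356122040714
scene [0.91418643 0.00264461] 769 0.0011794389053229176
```

View pics/full10.png

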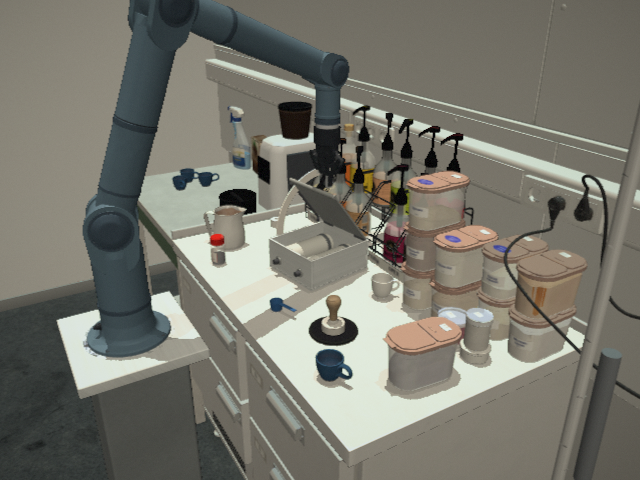

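The tamper stands on the mat (333,315) and the flap is held up by the gripper (325,190). I nudge the flap by about +0.006 rad.

Emit:
servo_tool:
  deltas:
    - {"dx":0.0005,"dy":0,"dz":-0.0002,"twist":0}
    - {"dx":0.001,"dy":0,"dz":-0.0004,"twist":0}
    - {"dx":0.001,"dy":0,"dz":-0.0004,"twist":0}
    - {"dx":0.001,"dy":0,"dz":-0.0004,"twist":0}
    - {"dx":0.001,"dy":0,"dz":-0.0004,"twist":0}
    - {"dx":0.001,"dy":0,"dz":-0.0004,"twist":0}
    - {"dx":0.001,"dy":0,"dz":-0.0004,"twist":0}
    - {"dx":0.001,"dy":0,"dz":-0.0004,"twist":0}

```text
time_s: 17.4
ee_pos: [0.6106, 0.0662, 0.3295]
orientation: [-0.0, 0.996, 0.086, -0.004]
force: [-3.9, 4.0, -0.9]
gripper_width: 0.157
```

```bash
python3 chk.py 11; python3 -c "
from plant import manip
print(manip.finish_job())"
```

```text
t 17.4 tcp [0.6106 0.0662 0.3295] yaw 0.173 tz [-0.008  0.    -1.   ] F [-3.9  4.  -0.9] w 13.4
d [-0.1115  0.0015  0.1304] twist 0.0003
[-0.    -0.003 -0.    -0.    -0.001  0.001  0.001] [(np.float64(0.9547279134639947), np.float64(0.18824647743166933)), (np.float64(0.9448599869930899), np.float64(0.18897854447266602))]
(array([0.57535292, 0.24236646]), 39, np.float64(0.00623438905734257))
(np.float64(0.9174451163156171), np.float64(0.6819692450686675), 200, np.float64(0.0011875470249113709))
(np.float64(0.9178548842531861), np.float64(0.6819031201031994), 177, np.float64(0.001193014993576404))
(np.float64(0.9186698379345226), np.float64(0.6816969602261583), 78, np.float64(0.0011559353833761955))
scene [0.91675404 0.00272957] 780 0.0010071468938371143
scene [0.9169313  0.00271213] 772 0.0010081435477856467
the job is handed in; nothing more can be done
None
```

I moved the tamper off the flap and stood it upright in the middle of the mat. Then I took the flap by its disc grip, swung it up to the pointer angle and handed the job in at about 17.5 s with the gripper still holding it.

**Angle:** The last camera fits put the flap at 0.917–0.919 rad (top) and 0.917 rad (scene). The pointer came out at about 0.92 rad, within about 0.01.

**Check that disagreed:** The angle worked out from the gripper position alone was 0.945–0.955 rad. I trusted the camera fits because a small offset in how the disc sits in the pads would explain part of that gap.

**Stillness and forces:** At hand-in the arm was still, with a grip opening of 13.4 mm and about 6 N on the wrist. The largest wrist reading I saw was about 8 N, though I only read it at the end of each move.

**Other objects:** The last full scene picture, taken just before a final small nudge of the flap, showed the tamper upright on the mat. The other objects looked unmoved by eye, and the pointer tip measured within about 2 mm of its starting place throughout.

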